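Seat the strap-riveting anvil on its sprung three-ball mount

TASK

Pick up the little horned anvil and fit it on the three-ball mount with its horn towards the mount's pointer: ease its foot plate down past the spring noses, then turn it to and fro under light pressure until its grooves drop over the balls and the springs hold it fully home, level and centred. Press and turn gently, do not drop or hammer it in, leave the stone, the jar and the burnisher where they are, and let go.

Things in the scene. Friction and masses are not known exactly. Their poses are not given: they have to be found in the camera images.
- anvil: Small anvil, loose on the bench, about 0.6 kg: round aluminium foot plate 100 mm in diameter, 19 mm thick, bearing an upright steel block with a horn. Origin: centre of the foot's flat underside; z up, x along the block towards the horn. Block: 44 mm along x, 20 mm along y (grip across y), from z = 19 to 74 mm.
- anvil_grip (a point): Middle of the anvil's block, 60 mm above the anvil's origin (14 mm below the block's top): a good place for the TCP. Axes as the anvil's.
- anvil_horn (a point): Tip of the anvil's horn, at x = 50, z = 63 mm in the anvil's frame; the horn is a cone, 18 mm thick where it leaves the block.
- anvil_rim (a point): Centre of the foot plate's rim, 11 mm above the anvil's origin. The rim is bevelled 45 degrees on both sides: radius 43 mm at z = 5, 50 mm at z = 11, 42.5 mm at z = 19. In the underside, at a 36 mm radius, are three radial V grooves at 0 (under the horn), 120 and 240 degrees, 10 mm wide, 5 mm deep, 45 degree flanks; between them flat lands at z = 0.
- mount: Three-ball mount, fixed to the bench: a grey round base 170 mm in diameter, 10 mm thick, with a pointer tab on its rim at its +x side. Origin: centre of its underside, on the bench; z up. The anvil's origin is 24 mm above it when the anvil stands on the balls with its lands (not home) and 20.7 mm when all three balls are in the grooves (home).
- mount_pointer (a point): Outer end of the mount's pointer tab (30 x 14 mm, top at z = 10), at x = 109 mm in the mount's frame. Force limit: the contact forces of anvil and mount, added up, stay under 80 N; springs and weight alone make about 30.
- mount_balls (a point): Centre of the ring of balls, 20 mm above the mount's origin. Three 8 mm steel balls, 120 degrees apart on a 36 mm radius, tops at z = 24, on a disc 92 mm in diameter (top z = 18). The disc is locked, but stands turned by an unmeasured angle: one ball lies within 0.7 rad either side of the pointer's direction. A groove within about 0.1 rad of its ball is pulled home once let go.
- mount_noses (a point): Centre of the three sprung noses, 41 mm above the mount's origin: 10 mm steel balls reaching in to a 42 mm radius from dark blocks at 60, 180 and 300 degrees (61 to 81 mm out, top z = 49). Pushing the foot down past them takes about 5 to 15 N while the anvil's origin goes from 38 to 29 mm above the mount's; below that they pull it down. The smooth foot turns on the balls.
- stone: Bystander: grey sharpening stone 80 x 50 x 26 mm; origin at the centre of its underside.
- rivet_jar: Bystander: amber glass rivet jar, 56 mm in diameter, 75 mm high; origin at the centre of its underside.
- burnisher: Bystander: dark waisted wooden burnisher standing upright, 48 mm foot, 140 mm high; origin at the centre of its underside.
Not all that is in view belongs to the job. There is more than one size of the mount; the job needs the middle-sized.

How it is judged (in metres and radians):
On the way:
1. the anvil is lifted clear of the bench and over the mount (height (world z) of anvil above 0.045 m and horizontal distance between anvil and mount below 0.03 m), for 0.05 s.
At the end, for the whole second after the job is handed in: The anvil sits home on the three balls: its origin 19 to 22 mm above the mount's origin, within 3 mm of its centre, tilted less than 0.03 rad, its horn on the pointer's side (horn tip more than 30 mm towards +x of the mount), released and at rest (z of anvil in the frame of mount between 0.019 and 0.022 m and horizontal distance between anvil and mount below 0.003 m and angle between anvil's own z axis and vertical below 0.03 rad and x of anvil_horn in the frame of mount above 0.03 m and linear speed of anvil below 0.01 m/s and angular speed of anvil below 0.1 rad/s); the robot touches nothing.
It fails at once if the anvil is pressed against the mount with more than 80 N (contact force between anvil and mount above 80 N).
It fails at once if the stone is moved more than 15 mm (distance of stone from where it was at the start of the episode above 0.015 m).
It fails at once if the rivet jar is moved more than 15 mm (distance of rivet_jar from where it was at the start of the episode above 0.015 m).
It fails at once if the burnisher is moved more than 15 mm (distance of burnisher from where it was at the start of the episode above 0.015 m).
It also fails if it takes over 64 s, if anything falls off the work surface, if the arm or the gripper's body presses on something with over 40 N, if the wrist force passes 120 N, or if a joint passes its speed limit or range.

ROBOT

A 6-joint arm with a two-finger parallel gripper is mounted at the origin on the work surface. World frame = base frame: x ahead of the robot, y to its left, z up, the work surface at z = 0. Lengths are in mm, angles in rad, forces in N, time in s.
With the tool pointing down it reaches from about 300 to 950 mm from the base axis. Payload 3.1 kg.
Tool frame: the origin (TCP) lies between the finger pads, 19 mm behind the fingertips; this is the grasp point; z points along the fingers, y is the line along which they close (so a half turn about z gives the same grasp; the last joint's range is limited). The gripper opens to 85 mm and grips with 20 to 120 N. Pads are 22 mm wide; open, the fingers measure 114 mm over their backs; the gripper's body (76 mm by 85 mm) begins 54 mm behind the grasp point. The pads swing forward as they close: fully open they stand 13 mm farther back than shut.
Start: joints at [1.263, 0.308, 1.634, -0, 1.2, -0.07], TCP at [147.254, 607.411, 249.972] pointing down, gripper open.
Joint ranges: [-3.06, 3.06], [-0.79, 1.96], [0.05, 2.63], [-1.19, 4.34], [0.05, 2.64], [-2.94, 2.94]. Speed limits (rad/s): [2.79, 2.79, 3.14, 3.14, 3.14, 3.14].

INTERFACE

Orientations are given as a 3x3 rotation matrix whose columns are the frame's x, y, z axes.
In Python, from cell import bot, imaging, job gives the robot as it stands. The module is installed in compiled form; this text tells all that it offers.
- The arm moves only by the tool move_arm, never from a script. Its argument "motion" is one flat list of numbers, 7 for each row, row after row: the shift along the world's x, y, z in m, then the turn, a rotation vector about the world's x, y, z in rad, then the closure, from 0 (fully open) to 1 (shut). A call has 1 to 10 rows; each row shifts and turns the commanded pose from where the row before left it; what a row does not reach is not made up. A row lasts 1/10 s, in which the tool goes at most 50 mm and 8.59 degrees, less where a joint would pass 70% of its speed; a pose out of reach is approached as far as the arm can. A call with a gripper value outside its range is refused whole. The fingers move at their own pace and stop on an object; the grip force is fixed at half the most. Time passes only in rows, so rows that do not move let the fingers close. It gives the time, the measured TCP pose, the force, the opening and the grip force at its end, in the units of the state.
- bot.get_obs(): the state, without advancing time (a new reading comes with each control period).
- imaging.get_image(name): name is "scene" or "top" or "wrist"; returns a dict with "frame" (384x512x3 uint8, blue, green, red), "vertical_fov" (degrees; the focal length in pixels is half the picture's height over the tangent of half this angle, whatever the lens; pixels are square), "cx", "cy" (the principal point, pixels), "k1" (the pictures are not rectified: a ray, as slopes to the right and down, at radius r is drawn at 1 + k1 r^2 times it, then the intrinsics apply), "rvec" (rotation vector, rad) and "tvec" (3), from world to camera coordinates, as OpenCV has them; the wrist camera has in their place "tool_from_camera" (4x4, takes a point from camera to tool coordinates, whose origin is the TCP and whose axes are the flange's). Camera axes: x right, y down, z forward; pixel columns grow to the right and rows downward; lengths in mm; the calibration is good to about 2 mm. A picture is of the moment at which its call begins: read the wrist's pose just before it. There is no depth.
- job.finish_job(): hands the job in; it is judged then, once.
Trained networks look in the newest picture that a camera, given by its name, has taken for a name from the list of things; names that differ only in an ending like _2 or _b are one class to them, and where a whole thing is asked for, a point or a joint stands for the part that bears it (a point fixed in the world has none). Each returns a list of dicts, best first, with "conf" (0 to 1); they miss things now and then, are a little off and sometimes report something else, mostly with a low value. They report only what shows in the picture. A call takes as long as a camera call. They do not tell look-alikes from the thing itself.
- imaging.spot_in(camera, thing): "xy" ([column, row] in pixels, amid what is visible of it).
- imaging.regions_of(camera, thing): "region" (384x512 bool, what is visible of it) and "xy" ([column, row] in pixels, amid what is visible of it).
The state is a dict: "time": time; "joints": joint angles; "qvel": joint speeds; "joint_torque": joint torques, N m; "eef_pos": TCP position; "orientation": TCP orientation; "wrist_force": force on the tool from outside, world axes, zero at the start; "ft_torque": the same for the moment, N m; "gripper_width": finger opening in mm; "grasp_force": force on a finger pad.
Only numpy, scipy, OpenCV 4.12 (cv2) and the standard library are available. Lean on these libraries where they do the work, as an engineer would, in place of code of your own. Each camera call takes 0.05 s, during which the arm holds its last target. There are 200 camera calls.

## Working session

There is one attempt and no reset: what is moved stays moved. The work goes in short steps, Python scripts to look and compute and a tool call to move; the robot and the scene stay as the last step left them, time stands still between calls to the robot, and variables do not carry over. Pictures are saved under pics/ and viewed, at most 10 in all, crops included, and the job is handed in when it is done.

Besides the shell and the picture viewer there is one more tool, called by a JSON object that holds its "op" and its "data". move_arm: Moves the arm, as the interface text tells. Its arguments: {"type":"object","properties":{"motion":{"type":"array","items":{"type":"number"}}},"required":["motion"]}

```bash
mkdir -p pics && cat > h.py <<'E'
import numpy as np, cv2
from cell import bot, imaging, job
def cam(name):
    o=bot.get_obs(); d=imaging.get_image(name); f=192/np.tan(np.radians(d['vertical_fov'])/2)
    if 'rvec' in d and d['rvec'] is not None:
        R=cv2.Rodrigues(np.array(d['rvec'],float))[0]; t=np.array(d['tvec'],float).ravel()
    else:
        T=np.array(d['tool_from_camera']); Rt=np.array(o['orientation']).reshape(3,3); p=np.array(o['eef_pos'])
        Rc=Rt@T[:3,:3]; c=Rt@T[:3,3]+p; R=Rc.T; t=-R@c
    K=np.array([[f,0,d['cx']],[0,f,d['cy']],[0,0,1.]]); D=np.array([d['k1'],0,0,0,0.])
    return dict(im=d['frame'],K=K,D=D,R=R,t=t)
def proj(c,P):
    return cv2.projectPoints(np.array(P,float).reshape(-1,1,3),cv2.Rodrigues(c['R'])[0],c['t'],c['K'],c['D'])[0].reshape(-1,2)
def back(c,uv,z):
    u=cv2.undistortPoints(np.array(uv,float).reshape(-1,1,2),c['K'],c['D']).reshape(-1,2)
    r=np.c_[u,np.ones(len(u))]@c['R']; o=-c['R'].T@c['t']
    return o+r*((z-o[2])/r[:,2])[:,None]
E
python3 - <<'E'
from h import *
ims=[]
for n in ['scene','top']:
    c=cam(n); ims.append(c['im'])
    for th,z in [('anvil',40),('anvil_horn',63),('mount',10),('mount_pointer',10),('mount_noses',41),('stone',26),('rivet_jar',40),('burnisher',70)]:
        for r in imaging.spot_in(n,th)[:4]: print(n,th,round(r['conf'],2),np.round(r['xy']),np.round(back(c,[r['xy']],z)[0]))
cv2.imwrite('pics/a.png',cv2.resize(ims[0],(800,600)))
cv2.imwrite('pics/b.png',cv2.resize(ims[1],(800,600)))
print(bot.get_obs())
E
```

```text
scene anvil 0.83 [316. 186.] [579. 171.  40.]
scene anvil_horn 0.82 [317. 191.] [607. 158.  63.]
scene anvil_horn 0.27 [371. 160.] [566. 388.  63.]
scene mount 0.83 [210. 212.] [ 519. -196.   10.]
scene mount 0.8 [123. 168.] [ 227. -432.   10.]
scene mount 0.62 [241. 290.] [ 804. -188.   10.]
scene mount 0.57 [370. 158.] [533. 418.  10.]
scene mount_pointer 0.96 [239. 288.] [ 795. -194.   10.]
scene mount_pointer 0.91 [123. 173.] [ 247. -438.   10.]
scene mount_pointer 0.61 [207. 211.] [ 511. -203.   10.]
scene mount_noses 0.91 [126. 170.] [ 261. -420.   41.]
scene mount_noses 0.87 [208. 214.] [ 540. -206.   41.]
scene mount_noses 0.84 [239. 288.] [ 806. -196.   41.]
scene stone 0.9 [286. 254.] [757. -19.  26.]
scene rivet_jar 0.84 [370. 160.] [554. 397.  40.]
scene burnisher 0.93 [160. 232.] [ 555. -362.   70.]
top anvil 0.71 [194. 176.] [570. 180.  40.]
top anvil_horn 0.65 [193. 180.] [553. 178.  63.]
top mount 0.91 [300. 188.] [ 517. -195.   10.]
top mount 0.58 [298. 114.] [ 788. -198.   10.]
top mount 0.57 [371. 265.] [ 239. -437.   10.]
top mount_pointer 0.97 [301. 187.] [ 521. 
[... 591 characters left out ...]
3e+00, -6.96869765e-02]), 'qvel': array([ 0.00145867, -0.00085573, -0.00038783,  0.00186006,  0.00126765,
        0.00060471]), 'joint_torque': array([ 3.37261126e-04, -4.15277445e+01, -2.77084798e+01, -7.64392053e-05,
        6.20959327e-04,  4.44901449e-07]), 'eef_pos': array([147.26189084, 607.41430324, 249.97704214]), 'orientation': array([[-9.71847767e-01,  2.35609673e-01, -2.51710866e-05],
       [ 2.35609672e-01,  9.71847767e-01,  2.08875655e-05],
       [ 2.93837767e-05,  1.43689824e-05, -9.99999999e-01]]), 'wrist_force': array([-0.06503929,  0.50736308,  0.22331998]), 'ft_torque': array([-0.01738025, -0.00866872, -0.01759324]), 'grasp_force': 0.0, 'gripper_width': 85.50691500409364}
```

View pics/a.png

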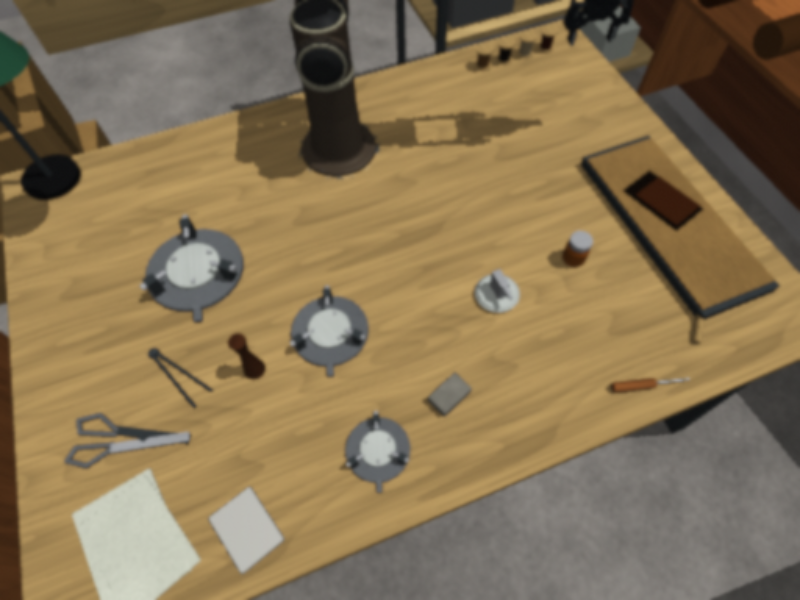

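View pics/b.png

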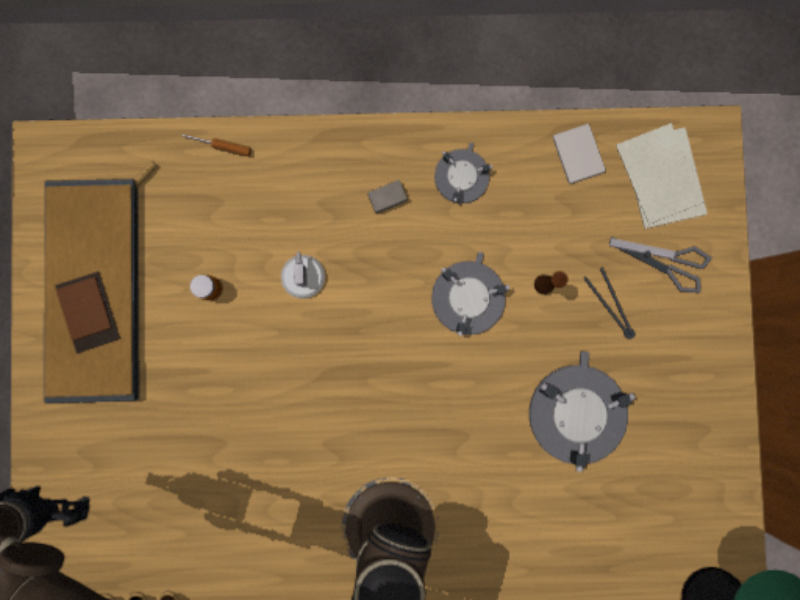

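Three look-alike mounts, in 512x384 top-view pixels: small (297,114), middle-sized (300,188) and large (371,265). The middle one, near world (517,-195), fits. The anvil is at about (570,178). I'll move over it and look from close by.

{"op": "move_arm", "data": {"motion": [0.033,-0.033,0.005,0,0,0,0,0.033,-0.033,0.005,0,0,0,0,0.033,-0.033,0.005,0,0,0,0,0.033,-0.033,0.005,0,0,0,0,0.033,-0.033,0.005,0,0,0,0,0.033,-0.033,0.005,0,0,0,0,0.033,-0.033,0.005,0,0,0,0,0.033,-0.033,0.005,0,0,0,0,0.033,-0.033,0.005,0,0,0,0,0.033,-0.033,0.005,0,0,0,0]}}

```text
time: 1.9
eef_pos: [478.4, 275.9, 300.5]
orientation: [[-0.972, 0.236, 0.001], [0.236, 0.972, 0.001], [-0.001, 0.001, -1.0]]
wrist_force: [1.1, 1.4, 0.0]
gripper_width: 85.2
grasp_force: 0.0
```

{"op": "move_arm", "data": {"motion": [0.03,-0.033,0,0,0,0,0,0.03,-0.033,0,0,0,0,0,0.03,-0.033,0,0,0,0,0,0,0,0,0,0,0,0,0,0,0,0,0,0,0]}}

```text
time: 2.4
eef_pos: [567.6, 177.5, 299.7]
orientation: [[-0.971, 0.238, -0.001], [0.238, 0.971, 0.0], [0.001, 0.0, -1.0]]
wrist_force: [-0.1, 0.8, 0.6]
gripper_width: 85.0
grasp_force: 0.0
```

```bash
python3 - <<'E'
from h import *
c=cam('wrist'); cv2.imwrite('pics/c.png',c['im'])
print(bot.get_obs()['eef_pos'], -c['R'].T@c['t'])
for th,z in [('anvil',40),('anvil_horn',63),('anvil_rim',11)]:
    for r in imaging.regions_of('wrist',th)[:3]:
        reg=r['region']; print(th,round(r['conf'],2),np.round(r['xy']),reg.sum(),np.round(back(c,[r['xy']],z)[0]))
E
```

```text
[566.93528686 178.40745564 299.73021569] [497.99547785 195.68142908 424.49846215]
anvil 0.97 [259. 158.] 3467 [563. 186.  40.]
anvil_horn 0.75 [412. 109.] 2418 [545. 389.  63.]
anvil_horn 0.56 [256. 158.] 3400 [559. 184.  63.]
anvil_rim 0.72 [260. 158.] 3433 [568. 187.  11.]
```

View pics/c.png

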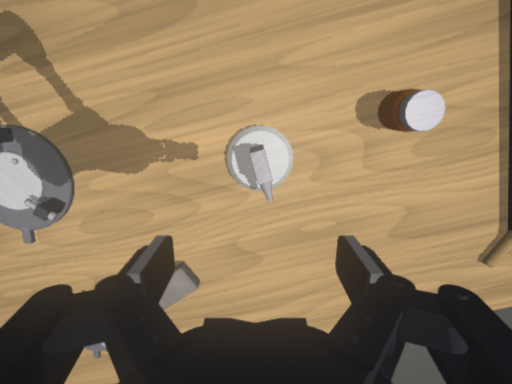

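```bash
python3 - <<'E'
from h import *
im=cv2.imread('pics/c.png'); cv2.imwrite('pics/d.png',cv2.resize(im[115:215,210:310],(600,600),interpolation=cv2.INTER_CUBIC))
E
```

```text
(no output)
```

View pics/d.png

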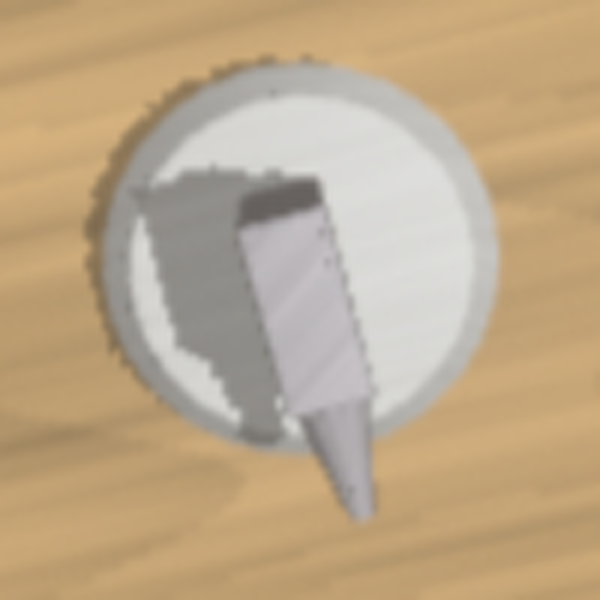

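```bash
python3 - <<'E'
from h import *
from scipy.optimize import least_squares
c=cam('wrist'); s=lambda p:np.array(p,float)/6+[209.6,114.6]
corn=s([(238,228),(325,207),(374,390),(292,414)]); tip=s([(365,515)])
ext=np.array([104,498])/6+209.6; eyt=np.array([64,452])/6+114.6
a=np.linspace(0,2*np.pi,120)
def f(p,full=True):
    x,y,w=p; R=np.array([[np.cos(w),-np.sin(w)],[np.sin(w),np.cos(w)]])
    T=lambda xy,z:np.c_[np.array(xy)@R.T+[x,y],np.full(len(xy),z)]
    q=proj(c,T([(-22,-10),(-22,10),(22,10),(22,-10)],74))
    rim=proj(c,np.c_[x+50*np.cos(a),y+50*np.sin(a),a*0+11])
    r=[(proj(c,T([(50,0)],63))-tip).ravel(),(q-corn).ravel(),rim[:,0].min()-ext[0],rim[:,0].max()-ext[1],rim[:,1].min()-eyt[0],rim[:,1].max()-eyt[1]]
    return np.hstack(r)
for w in (0,0.3,-0.3):
    r=least_squares(f,[565,183,w]); print(r.x,r.cost,np.round(r.fun,1))
E
```

```text
[5.68044392e+02 1.88930851e+02 3.48872699e-02] 2.4213698899711678 [-0.3 -1.  -0.5  0.   0.1 -0.7  0.7  1.1 -0.3  1.   0.   0.3 -0.5  0.2]
[5.68044392e+02 1.88930851e+02 3.48873127e-02] 2.4213698899698364 [-0.3 -1.  -0.5  0.   0.1 -0.7  0.7  1.1 -0.3  1.   0.   0.3 -0.5  0.2]
[5.68044392e+02 1.88930851e+02 3.48872973e-02] 2.4213698899698817 [-0.3 -1.  -0.5  0.   0.1 -0.7  0.7  1.1 -0.3  1.   0.   0.3 -0.5  0.2]
```

{"op": "move_arm", "data": {"motion": [0,-0.04,0,0,0,0.03,0,0,-0.04,0,0,0,0.03,0,0,-0.04,0,0,0,0.03,0,0,-0.04,0,0,0,0.03,0,0,-0.04,0,0,0,0.03,0,0,-0.04,0,0,0,0.03,0,0,-0.04,-0.01,0,0,0.03,0,0,-0.04,-0.02,0,0,0.03,0,0,-0.04,-0.02,0,0,0.03,0,0,-0.02,-0.02,0,0,0,0]}}

```text
time: 3.65
eef_pos: [567.3, -203.6, 229.8]
orientation: [[-0.999, -0.032, 0.001], [-0.032, 0.999, -0.002], [-0.001, -0.002, -1.0]]
wrist_force: [0.2, 1.2, -1.2]
gripper_width: 85.4
grasp_force: 0.0
```

{"op": "move_arm", "data": {"motion": [0,0,0,0,0,0,0,0,0,0,0,0,0,0]}}

```text
time: 3.85
eef_pos: [567.0, -200.6, 229.6]
orientation: [[-0.999, -0.032, -0.001], [-0.032, 0.999, 0.001], [0.001, 0.001, -1.0]]
wrist_force: [0.3, -0.2, -0.2]
gripper_width: 84.9
grasp_force: 0.0
```

```bash
python3 - <<'E'
from h import *
c=cam('wrist'); np.save('m1.npy',c,allow_pickle=True); 
o=bot.get_obs(); print(o['eef_pos'],o['joints'],o['orientation'])
im=c['im']
p=proj(c,[(517,-195,10)])[0]; print(p)
print([ (np.round(r['xy']),np.round(back(c,[r['xy']],z)[0])) for n,z in (('mount',10),('mount_pointer',10),('mount_noses',41),('mount_balls',20)) for r in imaging.spot_in('wrist',n)[:2]])
u,v=int(p[0])-80,max(0,int(p[1])-60); u=max(u,0); print('crop',u,v)
cv2.imwrite('pics/e.png',cv2.resize(im[v:v+120,u:u+160],(800,600),interpolation=cv2.INTER_CUBIC))
E
```

```text
[ 567.67039028 -200.38574924  230.58297967] [-4.11984494e-01  2.82720080e-01  1.70782895e+00  7.05615356e-04
  1.15061956e+00 -2.01630707e+00] [[-9.99447437e-01 -3.32325632e-02  6.46631269e-04]
 [-3.32322955e-02  9.99447566e-01  4.20492481e-04]
 [-6.60248091e-04  3.98771091e-04 -9.99999703e-01]]
[259.06662121 128.1269467 ]
[(array([256., 299.]), array([ 764., -191.,   10.])), (array([262., 119.]), array([ 506., -192.,   10.])), (array([262., 303.]), array([ 770., -182.,   10.])), (array([263., 120.]), array([ 507., -190.,   10.])), (array([264., 118.]), array([ 505., -191.,   41.])), (array([258., 301.]), array([ 742., -189.,   41.])), (array([262., 118.]), array([ 504., -192.,   20.])), (array([256., 300.]), array([ 758., -191.,   20.]))]
crop 179 68
```

View pics/e.png

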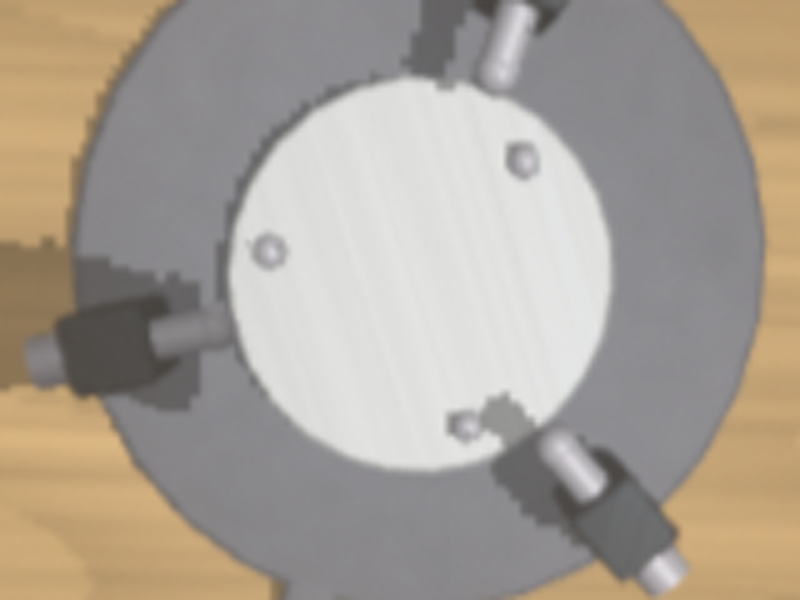

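The crop shows the middle mount: disc centre about (420,272), balls at (522,160), (269,250), (465,425), noses at the top, left and lower right, and the pointer at bottom-left around (300,595).

```bash
cat > fit.py <<'E'
from h import *
from scipy.optimize import least_squares
c=np.load('m1.npy',allow_pickle=True).item()
s=lambda p:(np.array(p,float)-2)/5+[179,68]
balls=s([(522,160),(269,250),(465,425)]); noses=s([(555,437),(496,84),(226,325)]) 
dx=(np.array([228,612])-2)/5+179; dy=(np.array([76,470])-2)/5+68; bx=(np.array([75,764])-2)/5+179
a=np.linspace(0,2*np.pi,360)
def f(p):
    x,y,w,b,rb=p; P=lambda r,t,z:np.c_[x+r*np.cos(t),y+r*np.sin(t),np.full(len(t),z)]
    d=proj(c,P(46,a,18)); B=proj(c,P(rb,a,10)); k=np.array([0,1,2])*2*np.pi/3
    return np.hstack([(proj(c,P(36,b+k,23))[[0,1,2]]-balls[O]).ravel(),d[:,0].min()-dx[0],d[:,0].max()-dx[1],d[:,1].min()-dy[0],d[:,1].max()-dy[1],
      B[:,0].min()-bx[0],B[:,0].max()-bx[1],(proj(c,P(44,w+np.pi/3+k,43))-noses[N]).ravel()])
best=[]
import itertools
for O in ([0,1,2],[0,2,1]):
  for N in ([0,1,2],[0,2,1]):
    O=list(O);N=list(N)
    for w in (-.5,.3):
      for b in (-1,0,1,2):
        r=least_squares(f,[510,-193,w,b,85]); best.append((r.cost,r.x,np.round(r.fun,1)))
best.sort(key=lambda t:t[0]); 
for q in best[:2]: print(*q)
p=best[0][1]; print('ball-yaw',(p[3]-p[2]+np.pi/3)%(2*np.pi/3)-np.pi/3)
q=proj(c,[(p[0]+109*np.cos(p[2]),p[1]+109*np.sin(p[2]),10)])[0]; print('pointer px',q)
im=c['im']; print(q); u,v=int(q[0])-50,int(q[1])-50
e=im.copy(); cv2.circle(e,tuple(int(t) for t in np.round(q)),1,(0,0,255),-1)
cv2.imwrite('pics/f.png',cv2.resize(e[40:240,150:350],(600,600),interpolation=cv2.INTER_CUBIC))
E
python3 fit.py
```

```text
1.7099251404822777 [ 5.11153921e+02 -1.91089148e+02 -2.99723567e-01  2.45349547e+00
  8.38569876e+01] [ 0.6  0.   0.2  0.1  0.5  0.2 -0.2  0.3 -0.4  0.2 -0.1 -0.1 -1.2 -0.3
 -0.7  0.2  0.6 -0.1]
1.709925140482278 [ 5.11153921e+02 -1.91089148e+02 -2.99723566e-01  2.45349547e+00
  8.38569876e+01] [ 0.6  0.   0.2  0.1  0.5  0.2 -0.2  0.3 -0.4  0.2 -0.1 -0.1 -1.2 -0.3
 -0.7  0.2  0.6 -0.1]
ball-yaw 0.6588239321912595
pointer px [235.07279692 203.33394215]
[235.07279692 203.33394215]
```

View pics/f.png

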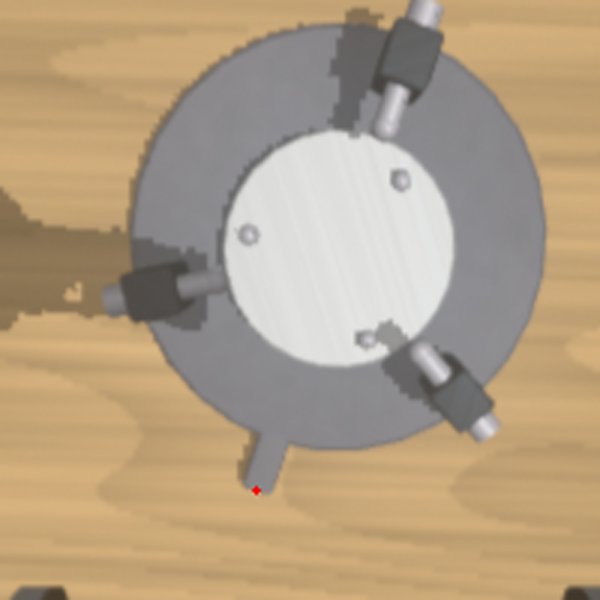

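{"op": "move_arm", "data": {"motion": [0,0.039,0,0,0,0,0,0,0.039,0,0,0,0,0,0,0.039,0,0,0,0,0,0,0.039,0,0,0,0,0,0,0.039,0,0,0,0,0,0,0.039,0,0,0,0,0,0,0.039,0,0,0,0,0,0,0.039,0,0,0,0,0,0,0.039,-0.02,0,0,0,0,0,0.038,-0.02,0,0,0,0]}}

```text
time: 5.1
eef_pos: [568.0, 190.3, 191.7]
orientation: [[-0.999, -0.034, 0.004], [-0.034, 0.999, 0.001], [-0.004, 0.001, -1.0]]
wrist_force: [0.6, -0.5, -1.4]
gripper_width: 85.3
grasp_force: 0.0
```

{"op": "move_arm", "data": {"motion": [0,0,-0.03,0,0,0,0,0,0,-0.03,0,0,0,0,0,0,0,0,0,0,0,0,0,0,0,0,0,0]}}

```text
time: 5.5
eef_pos: [567.0, 187.9, 130.4]
orientation: [[-0.999, -0.033, -0.0], [-0.033, 0.999, -0.0], [0.0, -0.0, -1.0]]
wrist_force: [-0.3, -0.1, 1.0]
gripper_width: 85.6
grasp_force: 0.0
```

```bash
python3 - <<'E'
from h import *
c=cam('wrist'); o=bot.get_obs(); print(o['eef_pos'],o['orientation'][:,0]);np.save('g.npy',c,allow_pickle=True)
p=proj(c,[(568,189,40)])[0]; print(p)
u,v=max(0,int(p[0])-60),max(0,int(p[1])-60); print(u,v)
cv2.imwrite('pics/g.png',cv2.resize(c['im'][v:v+120,u:u+120],(600,600),interpolation=cv2.INTER_CUBIC))
E
```

```text
[568.23787943 187.92157718 131.60896762] [-0.99946641 -0.03257685 -0.0023754 ]
[254.24078415 201.14169671]
194 141
```

View pics/g.png

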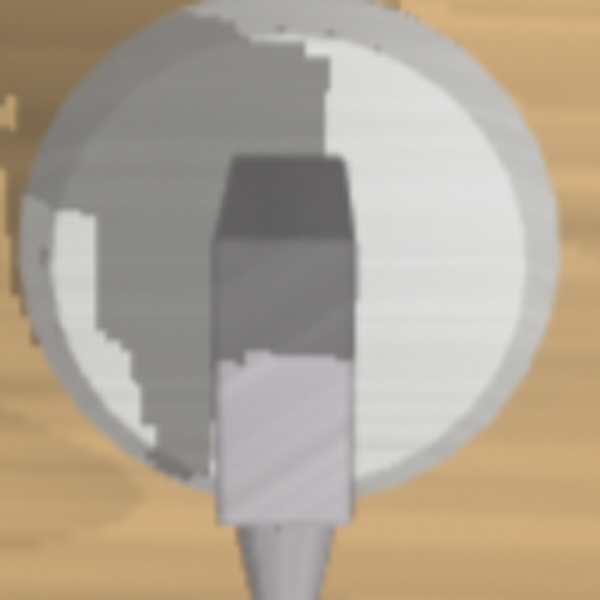

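```bash
python3 - <<'E'
from h import *
from scipy.optimize import least_squares
c=np.load('g.npy',allow_pickle=True).item(); s=lambda p:(np.array(p,float)-2)/5+[194,141]
corn=s([(214,240),(356,240),(353,523),(218,523)])
ext=(np.array([20,559])-2)/5+194; b=(495-2)/5+141
a=np.linspace(0,2*np.pi,120)
def f(p):
    x,y,w=p; R=np.array([[np.cos(w),-np.sin(w)],[np.sin(w),np.cos(w)]])
    q=proj(c,np.c_[np.array([(-22,-10),(-22,10),(22,10),(22,-10)])@R.T+[x,y],np.full(4,74)])
    rim=proj(c,np.c_[x+50*np.cos(a),y+50*np.sin(a),a*0+11])
    return np.hstack([(q-corn).ravel(),rim[:,0].min()-ext[0],rim[:,0].max()-ext[1],rim[:,1].max()-b])
r=least_squares(f,[568,189,0.03]); print(r.x,np.round(r.fun,1))
E
```

```text
[5.68910689e+02 1.86504434e+02 2.98054900e-02] [-0.4 -0.9  0.4 -0.8  0.2  0.5 -0.2  0.5 -0.1  0.1  1.3]
```

{"op": "move_arm", "data": {"motion": [0.001,-0.001,-0.02,0,0,0,0,0,0,-0.02,0,0,0,0,0,0,-0.02,0,0,0,0,0,0,-0.01,0,0,0,0,0,0,0,0,0,0,0,0,0,0,0,0,0,0.5,0,0,0,0,0,0,0.8,0,0,0,0,0,0,1,0,0,0,0,0,0,1,0,0,0,0,0,0,1]}}

```text
time: 6.55
eef_pos: [568.9, 186.5, 60.8]
orientation: [[-0.999, -0.032, 0.002], [-0.032, 0.999, 0.0], [-0.002, 0.0, -1.0]]
wrist_force: [-1.0, -0.2, 2.8]
gripper_width: 19.2
grasp_force: 60.4
```

{"op": "move_arm", "data": {"motion": [0,0,0,0,0,0,1,0,0,0,0,0,0,1,0,0,0,0,0,0,1]}}

```text
time: 6.85
eef_pos: [568.9, 186.5, 60.8]
orientation: [[-0.999, -0.032, 0.001], [-0.032, 0.999, 0.0], [-0.001, 0.0, -1.0]]
wrist_force: [0.4, -1.0, 4.8]
gripper_width: 19.1
grasp_force: 60.4
```

{"op": "move_arm", "data": {"motion": [0,0,0.01,0,0,0,1,0,0,0.03,0,0,0,1,0,0,0.03,0,0,0,1,0,0,0.03,0,0,0,1,-0.004,-0.02,0,0,0,0.025,1,-0.004,-0.03,0,0,0,0.03,1,-0.005,-0.035,0,0,0,0.03,1,-0.005,-0.035,0,0,0,0.03,1,-0.005,-0.035,0,0,0,0.03,1,-0.005,-0.035,0,0,0,0.03,1]}}

```text
time: 7.85
eef_pos: [537.6, -4.5, 158.0]
orientation: [[-0.978, -0.207, -0.005], [-0.207, 0.978, 0.001], [0.004, 0.002, -1.0]]
wrist_force: [0.1, -0.6, -6.2]
gripper_width: 19.1
grasp_force: 59.8
```

{"op": "move_arm", "data": {"motion": [-0.005,-0.035,0,0,0,0.03,1,-0.005,-0.035,0,0,0,0.03,1,-0.005,-0.035,0,0,0,0.03,1,-0.005,-0.03,0,0,0,0.03,1,-0.005,-0.03,0,0,0,0.03,1,-0.005,-0.022,0,0,0,0,1,0,0,0,0,0,0,1,0,0,0,0,0,0,1,0,0,0,0,0,0,1]}}

```text
time: 8.75
eef_pos: [509.2, -189.4, 158.8]
orientation: [[-0.937, -0.35, -0.003], [-0.35, 0.937, 0.002], [0.002, 0.003, -1.0]]
wrist_force: [-0.5, -0.1, -6.3]
gripper_width: 19.2
grasp_force: 60.0
```

```bash
python3 - <<'E'
from h import *
c=cam('wrist'); o=bot.get_obs(); print(o['eef_pos'],o['orientation'][:,0],np.arctan2(-o['orientation'][1,0],-o['orientation'][0,0]),o['wrist_force'],o['ft_torque']);np.save('k.npy',c,allow_pickle=True)
p=proj(c,[(511,-191,41)])[0]; print(p)
cv2.imwrite('pics/h.png',cv2.resize(c['im'][60:360,56:456],(800,600),interpolation=cv2.INTER_CUBIC))
E
```

```text
[ 509.57184206 -189.35459396  159.10991032] [-0.93660905 -0.350374    0.00124737] 0.35797067549790806 [ 0.70292047  1.17295753 -7.00264746] [ 0.09900483  0.03423094 -0.00391925]
[250.45158638 191.38985588]
```

View pics/h.png

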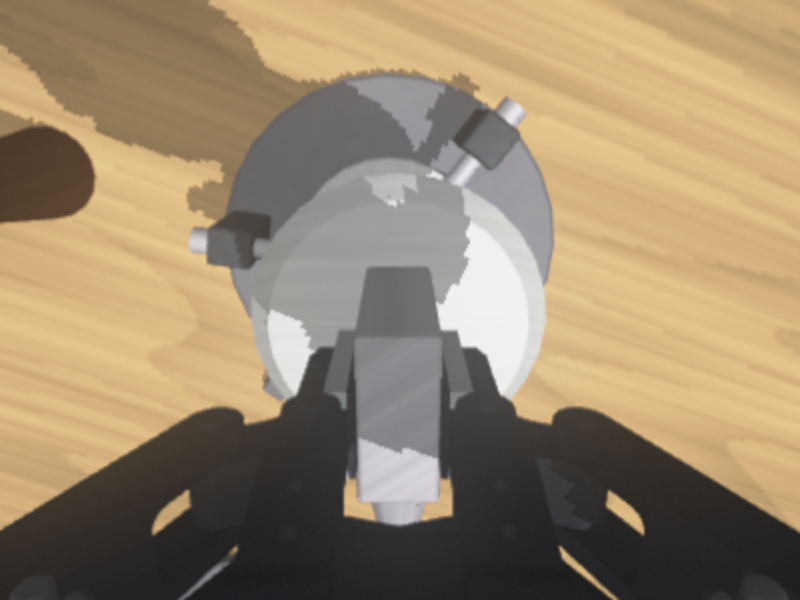

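```bash
python3 - <<'E'
from h import *
from scipy.optimize import least_squares
c=np.load('k.npy',allow_pickle=True).item(); s=lambda p:(np.array(p,float)-.5)/2+[56,60]
e=lambda l,r,t:(np.array([l,r,t])-.5)/2+[56,56,60]
a=np.linspace(0,2*np.pi,360); z0=159-60.5
def circ(x,y,r,z):
    q=proj(c,np.c_[x+r*np.cos(a),y+r*np.sin(a),a*0+z]); return np.array([q[:,0].min(),q[:,0].max(),q[:,1].min()])
w=np.pi/3+np.array([0,1,2])*2*np.pi/3-.3
r=least_squares(lambda p:circ(*p,85,10)-e(228,553,72),[511,-191]); print('mount',r.x,np.round(r.fun,1))
noses=s([(455,176)])
print('nose pred',(proj(c,np.c_[511+44*np.cos(w),-191+44*np.sin(w),w*0+43])-[56,60])*2)
corn=s([(356,338),(441,337),(439,500),(358,500)])
def f(p):
    x,y,w,dz=p; R=np.array([[np.cos(w),-np.sin(w)],[np.sin(w),np.cos(w)]])
    q=proj(c,np.c_[np.array([(-22,-10),(-22,10),(22,10),(22,-10)])@R.T+[x,y],np.full(4,z0+dz+74)])
    return np.hstack([(q-corn).ravel(),circ(x,y,50,z0+dz+11)-e(251,546,157),dz*.2])
r=least_squares(f,[511,-191,.36,0]); print('anvil',r.x,np.round(r.fun,1))
E
```

```text
mount [ 511.17562307 -190.59983874] [-1.6  1.6  0.2]
nose pred [[424.3067088  345.55146469]
 [449.6195605  187.98515534]
 [292.69048343 251.82532498]]
anvil [ 5.07925754e+02 -1.88241323e+02  3.57657559e-01  1.18362795e+00] [-1.7 -2.9  1.9 -2.5  0.8  0.9 -0.5  1.  -0.8  0.1  5.3  0.2]
```

```bash
cat > pf.py <<'E'
from h import *
from scipy.optimize import least_squares
from scipy.spatial.transform import Rotation as Ro
def fit(c,corn,ext,tcp,yaw):
    # anvil pose about TCP: dx along block, dy, yaw, pitch, roll ; TCP nominal at anvil z=60.5
    a=np.linspace(0,2*np.pi,360); rim=np.c_[50*np.cos(a),50*np.sin(a),a*0+11]; blk=np.array([(-22,-10,74),(-22,10,74),(22,10,74),(22,-10,74)],float)
    def T(p,P): return (Ro.from_euler('ZYX',[yaw+p[2],p[3],0]).apply(P-[0,0,60.5]+[p[0],p[1],0]))+tcp
    def f(p):
        q=proj(c,T(p,rim)); e=np.array([q[:,0].min(),q[:,0].max(),q[:,1].min()])
        return np.hstack([(proj(c,T(p,blk))-corn).ravel(),e-ext])
    r=least_squares(f,[0,0,0,0]); o=T(r.x,np.zeros((1,3)))[0]
    return r.x,o,np.round(r.fun,1)
E
python3 - <<'E'
from pf import *
c=np.load('k.npy',allow_pickle=True).item(); s=lambda p:(np.array(p,float)-.5)/2+[56,60]
print(fit(c,s([(356,338),(441,337),(439,500),(358,500)]),(np.array([251,546,157])-.5)/2+[56,56,60],np.array([509.4,-189.4,159]),.358))
E
```

```text
(array([-6.44303289e-01,  1.60598636e+00, -6.27814830e-04,  6.68114464e-02]), array([ 504.45206119, -189.53329167,   98.67799362]), array([-1.7,  0.1,  1.9,  0.5,  0.3, -0.9, -0.1, -0.7, -0.9,  0.1,  1. ]))
```

```bash
cat > ba.py <<'E'
from h import *
from scipy.optimize import least_squares
from scipy.spatial.transform import Rotation as Ro
L=lambda n:np.load(n,allow_pickle=True).item()
g,m,k=L('g.npy'),L('m1.npy'),L('k.npy'); a=np.linspace(0,2*np.pi,360); K3=np.arange(3)*2*np.pi/3
def pert(c,d,w,e=np.zeros(3)):   # camera-frame shift of camera d(mm), rot w, per-view jitter e
    q=dict(c); q['R']=Ro.from_rotvec(w).as_matrix()@c['R']; q['t']=Ro.from_rotvec(w).apply(c['t'])-d-e; return q
rim=np.c_[50*np.cos(a),50*np.sin(a),a*0+11]; blk=np.array([(-22,-10,74),(-22,10,74),(22,10,74),(22,-10,74)],float)
P=lambda x,y,r,t,z:np.c_[x+r*np.cos(t),y+r*np.sin(t),np.full(len(t),z)]
ex=lambda q:np.array([q[:,0].min(),q[:,0].max(),q[:,1].min(),q[:,1].max()])
sg=lambda p:(np.array(p,float)-2)/5+[194,141]; sm=lambda p:(np.array(p,float)-2)/5+[179,68]; sk=lambda p:(np.array(p,float)-.5)/2+[56,60]
tg=np.array([568.6,186.5,60.6]); tk=np.array([509.3,-189.4,158.9])
def f(p,full=False):
    d,w,eg,em,ek=p[0:3],p[3:6],p[6:9],p[9:12],p[12:15]; A=p[15:18]; M=p[18:22]; B=p[22:27] # B: dx(block),dy,yaw,pitch,roll
    cg,cm,ck=pert(g,d,w,eg),pert(m,d,w,em),pert(k,d,w,ek); r=[]
    T=lambda Q:Ro.from_euler('Z',A[2]).apply(Q)+[A[0],A[1],0]
    r+=[proj(cg,T(blk))-sg([(214,240),(356,240),(353,523),(218,523)]), ex(proj(cg,T(rim)))[[0,1,3]]-[197.6,305.4,239.6]]
    x,y,b=M[0],M[1],M[2]
    r+=[proj(cm,P(x,y,36,b+K3,23))-sm([(465,425),(522,160),(269,250)]), ex(proj(cm,P(x,y,46,a,18)))-[224.2,301,82.8,161.6],
        proj(cm,P(x,y,44,M[3]+np.pi/3+K3,43))-sm([(555,437),(496,84),(226,325)])]
    r+=[.7*(ex(proj(ck,P(x,y,85,a,10)))[:3]-[169.75,332.25,95.75])]
    TB=lambda Q:Ro.from_euler('ZYX',B[2:5]).apply(Q-[0,0,60.6]+[B[0],B[1],0])+tk
    r+=[proj(ck,TB(blk))-sk([(356,338),(441,337),(439,500),(358,500)]), ex(proj(ck,TB(rim)))[:3]-[181.25,328.75,138.25]]
    # grasp link: block along-x offset same at grasp as in hand
    u=np.array([np.cos(.032),np.sin(.032)]); v=np.array([-u[1],u[0]])
    r+=[((A[:2]-tg[:2])@u-B[0])/.7, ((A[:2]-tg[:2])@v)/3, B[1]/.5, (B[2]-.358)/.01, (B[3])/.03, B[4]/.02, d/1.5, w/.006, p[6:15]/.6]
    if full: return TB(np.zeros((1,3)))[0]
    return np.hstack([np.ravel(q) for q in r])
p0=np.r_[np.zeros(15),568.9,186.5,.03,511,-191,.36,-.3,0,0,.358,0,0]
s=least_squares(f,p0); p=s.x; np.save('ba.npy',p); np.set_printoptions(suppress=True,precision=3)
C=np.sqrt(np.diag(np.linalg.inv(s.jac.T@s.jac)))
print('cost',s.cost,'d',p[:3],'w',p[3:6]); print('A',p[15:18]); print('mount',p[18:22],C[18:22]); print('B',p[22:],C[22:]); print('origin',f(p,True),np.round(s.fun,1))
E
python3 ba.py
```

```text
cost 12.803830855374427 d [-0.953 -0.27  -0.006] w [ 0.003  0.001 -0.001]
A [569.068 185.444   0.028]
mount [ 512.166 -191.994    0.358   -0.301] [1.992 1.296 0.019 0.015]
B [0.043 0.155 0.357 0.058 0.004] [1.639 0.474 0.008 0.01  0.008]
origin [ 505.944 -190.261   98.399] [-0.4 -0.9  0.4 -0.9  0.2  0.4 -0.2  0.3  0.   0.1  0.9  0.5  0.2  0.7
  0.   0.2  0.1 -0.2  0.3 -0.4  0.2 -1.1 -0.3 -0.6  0.3  0.7  0.  -1.3
  1.  -0.2 -1.8  0.   1.6  0.4  0.2 -0.8 -0.1 -0.8 -0.4  0.2  1.8  0.6
 -0.4  0.3 -0.1  1.9  0.2 -0.6 -0.2 -0.   0.6  0.1 -0.2  0.1 -0.4 -0.3
  0.2  0.1  0.1 -0.5  0.2  0.2]
```

{"op": "move_arm", "data": {"motion": [0.001,-0.001,-0.01,0.006,-0.016,0,1,0.001,-0.001,-0.01,0.006,-0.016,0,1,0,0,-0.01,0.006,-0.015,0,1,0,0,-0.01,0,0,0,1,0,0,-0.01,0,0,0,1,0,0,0,0,0,0,1,0,0,0,0,0,0,1,0,0,0,0,0,0,1]}}

```text
time: 9.6
eef_pos: [512.9, -192.7, 110.5]
orientation: [[-0.936, -0.35, 0.048], [-0.349, 0.937, 0.017], [-0.051, -0.0, -0.999]]
wrist_force: [0.2, -0.7, -5.9]
gripper_width: 19.0
grasp_force: 60.0
```

```bash
python3 - <<'E'
from h import *
o=bot.get_obs();c=cam('wrist');  print(o['eef_pos'],o['orientation'],o['wrist_force'],o['ft_torque']);np.save('l.npy',c,allow_pickle=True)
cv2.imwrite('pics/i.png',cv2.resize(c['im'][75:300,106:406],(800,600),interpolation=cv2.INTER_CUBIC))
E
```

```text
[ 512.92995877 -192.73276903  110.47554693] [[-9.35554301e-01 -3.49903604e-01  4.80168584e-02]
 [-3.49468232e-01  9.36785603e-01  1.74553351e-02]
 [-5.10891863e-02 -4.49952784e-04 -9.98693993e-01]] [ 0.22162675 -0.66577026 -5.92514633] [-0.06770677  0.05049851 -0.0256604 ]
```

View pics/i.png

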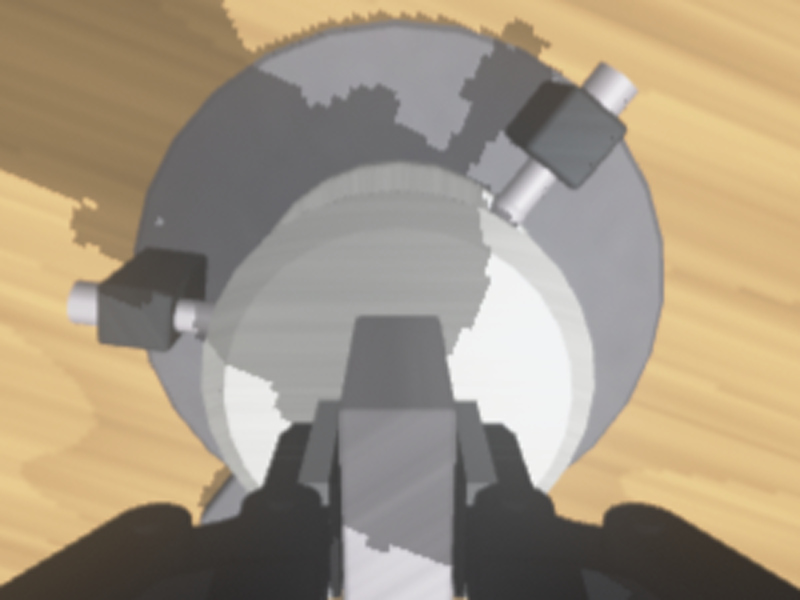

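The striped band behind the rim (y 162–195) is the mount's disc showing through. I probably took it for the rim last time, so I'll refit the tilt.

```bash
python3 - <<'E'
from h import *
from scipy.optimize import least_squares
from scipy.spatial.transform import Rotation as Ro
np.set_printoptions(suppress=True,precision=3)
c=np.load('l.npy',allow_pickle=True).item(); q=800/300; s=lambda p:(np.array(p,float)+.5)/q-.5+[106,75]
a=np.linspace(0,2*np.pi,720); circ=lambda r,z:np.c_[r*np.cos(a),r*np.sin(a),a*0+z]
rim=circ(50,11);top=circ(42.5,19); blk=np.array([(-22,-10,74),(-22,10,74)],float)
tcp=np.array([512.9,-192.7,110.5]); w=-.301+np.pi/3+np.arange(3)*2*np.pi/3
def f(p,full=False):
    T=lambda Q:Ro.from_euler('ZYX',[p[2],p[3],0]).apply(Q-[0,0,60.6]+[p[0],p[1],0])+tcp
    cc=dict(c); cc['t']=c['t']-p[6:9]
    e=lambda Q:(lambda u:np.array([u[:,0].min(),u[:,0].max(),u[:,1].min()]))(proj(cc,Q))
    S=lambda l,r,t:np.array([s((l,0))[0],s((r,0))[0],s((0,t))[1]])
    mo=np.array([p[4],p[5],0]); n=np.c_[44*np.cos(w),44*np.sin(w),w*0+43]+mo
    if full: return T(np.zeros((1,3)))[0]
    return np.hstack([(proj(cc,T(blk))-s([(340,409),(455,409)])).ravel(), e(T(rim))-S(202,595,195), e(T(top))-S(222,573,229),
      e(circ(46,18)+mo)[2]-s((0,162))[1], .7*(e(circ(85,10)+mo)-S(133,663,22)), .5*(proj(cc,n[1:2])-s([(507,212)])).ravel(),
      p[0]/2,p[1]/.7,p[6:9]/1.5,(p[2]-.358)/.01])
r=least_squares(f,[0,0,.358,0,512,-192,0,0,0]); C=np.sqrt(np.diag(np.linalg.inv(r.jac.T@r.jac)))
print(r.x,C,r.cost,np.round(r.fun,1),f(r.x,True))
E
```

```text
[   0.858    0.25     0.359   -0.065  511.17  -192.458   -1.148   -0.361
   -0.167] [1.222 0.636 0.008 0.01  1.294 1.035 0.664 1.166 0.942] 5.276571830697031 [-1.1 -0.   1.1 -0.1  0.1 -0.7 -0.6  0.9 -0.8  0.5  0.1 -0.4  1.1 -0.9
 -0.8  1.3  0.4  0.4 -0.8 -0.2 -0.1  0.1] [ 517.285 -190.79    50.082]
```

The anvil was level in the grip after all, so I'll undo the tool tilt, shift x by -2 mm, and then ease down.

{"op": "move_arm", "data": {"motion": [-0.001,0,0,-0.009,0.024,0,1,-0.001,0,0,-0.009,0.023,0,1,0,0,-0.005,0,0,0,1,0,0,-0.004,0,0,0,1,0,0,-0.002,0,0,0,1,0,0,0,0,0,0,1,0,0,0,0,0,0,1]}}

```text
time: 10.35
eef_pos: [510.8, -193.1, 99.4]
orientation: [[-0.937, -0.349, 0.001], [-0.349, 0.937, -0.001], [-0.001, -0.001, -1.0]]
wrist_force: [1.1, -2.3, -3.2]
gripper_width: 19.1
grasp_force: 60.6
```

{"op": "move_arm", "data": {"motion": [0,0,-0.001,0,0,0,1,0,0,-0.001,0,0,0,1,0,0,-0.001,0,0,0,1,0,0,0,0,0,0,1]}}

```text
time: 10.75
eef_pos: [511.7, -193.0, 97.3]
orientation: [[-0.937, -0.35, 0.003], [-0.35, 0.937, -0.001], [-0.003, -0.002, -1.0]]
wrist_force: [0.5, 0.9, 3.4]
gripper_width: 19.4
grasp_force: 61.6
```

{"op": "move_arm", "data": {"motion": [0,0,-0.001,0,0,0,1,0,0,-0.001,0,0,0,1,0,0,-0.001,0,0,0,1,0,0,0,0,0,0,1]}}

```text
time: 11.15
eef_pos: [512.3, -193.3, 94.7]
orientation: [[-0.937, -0.349, 0.004], [-0.349, 0.937, -0.002], [-0.004, -0.003, -1.0]]
wrist_force: [1.2, 0.4, 5.1]
gripper_width: 18.8
grasp_force: 61.8
```

{"op": "move_arm", "data": {"motion": [0,0,-0.001,0,0,0,1,0,0,-0.001,0,0,0,1,0,0,-0.001,0,0,0,1,0,0,0,0,0,0,1]}}

```text
time: 11.55
eef_pos: [509.0, -192.1, 88.1]
orientation: [[-0.937, -0.35, -0.002], [-0.35, 0.937, 0.001], [0.002, 0.002, -1.0]]
wrist_force: [2.1, -1.3, -9.2]
gripper_width: 19.3
grasp_force: 59.6
```

{"op": "move_arm", "data": {"motion": [0,0,-0.001,0,0,0,1,0,0,-0.001,0,0,0,1,0,0,-0.001,0,0,0,1,0,0,0,0,0,0,1]}}

```text
time: 11.95
eef_pos: [508.0, -191.5, 84.9]
orientation: [[-0.937, -0.35, -0.005], [-0.35, 0.937, 0.002], [0.004, 0.004, -1.0]]
wrist_force: [0.4, -0.4, -18.4]
gripper_width: 19.2
grasp_force: 59.0
```

{"op": "move_arm", "data": {"motion": [0,0,-0.001,0,0,0,1,0,0,-0.001,0,0,0,1,0,0,0,0,0,0,1,0,0,0,0,0,0,1]}}

```text
time: 12.35
eef_pos: [509.3, -192.1, 84.2]
orientation: [[-0.937, -0.35, -0.002], [-0.35, 0.937, 0.001], [0.001, 0.002, -1.0]]
wrist_force: [0.8, 0.4, -16.8]
gripper_width: 19.3
grasp_force: 59.0
```

{"op": "move_arm", "data": {"motion": [0,0,-0.001,0,0,0,1,0,0,-0.001,0,0,0,1,0,0,0,0,0,0,1,0,0,0,0,0,0,1]}}

```text
time: 12.75
eef_pos: [510.9, -193.0, 83.2]
orientation: [[-0.937, -0.35, 0.001], [-0.35, 0.937, -0.001], [-0.001, -0.001, -1.0]]
wrist_force: [0.7, -1.4, -13.8]
gripper_width: 19.4
grasp_force: 59.2
```

{"op": "move_arm", "data": {"motion": [0,0,-0.001,0,0,0,1,0,0,0,0,0,0,1,0,0,0,0,0,0,1]}}

```text
time: 13.05
eef_pos: [511.0, -193.0, 82.3]
orientation: [[-0.937, -0.35, 0.002], [-0.35, 0.937, -0.001], [-0.001, -0.001, -1.0]]
wrist_force: [1.0, -0.0, -13.1]
gripper_width: 19.0
grasp_force: 59.4
```

{"op": "move_arm", "data": {"motion": [0,0,-0.001,0,0,0,1,0,0,-0.001,0,0,0,1,0,0,0,0,0,0,1,0,0,0,0,0,0,1]}}

```text
time: 13.45
eef_pos: [511.1, -193.1, 81.0]
orientation: [[-0.937, -0.35, 0.002], [-0.35, 0.937, -0.001], [-0.001, -0.001, -1.0]]
wrist_force: [-0.5, -0.6, -3.8]
gripper_width: 19.2
grasp_force: 60.6
```

{"op": "move_arm", "data": {"motion": [0,0,-0.0005,0,0,0.02,1,0,0,0,0,0,0.02,1,0,0,0,0,0,-0.02,1,0,0,0,0,0,-0.02,1,0,0,0,0,0,-0.02,1,0,0,0,0,0,-0.02,1,0,0,0,0,0,0.02,1,0,0,0,0,0,0.02,1,0,0,0,0,0,0,1]}}

```text
time: 14.35
eef_pos: [511.2, -193.1, 80.8]
orientation: [[-0.936, -0.352, 0.002], [-0.352, 0.936, -0.001], [-0.001, -0.002, -1.0]]
wrist_force: [-2.6, 1.0, 6.4]
gripper_width: 19.1
grasp_force: 62.2
```

```bash
python3 -c "
from cell import bot;o=bot.get_obs();print(o['eef_pos'],o['orientation'],o['wrist_force'],o['ft_torque'])"
```

```text
[ 511.19409216 -193.07464038   80.80318882] [[-9.36138740e-01 -3.51627278e-01  1.58610000e-03]
 [-3.51629477e-01  9.36138177e-01 -1.42251324e-03]
 [-9.84614310e-04 -1.88938927e-03 -9.99997730e-01]] [-2.63471676  0.95672158  6.42623242] [0.12622543 0.57205743 0.11734131]
```

It's home: TCP z 80.8, against 81.3 expected home and 84.6 on the lands. Releasing and rising.

{"op": "move_arm", "data": {"motion": [0,0,0,0,0,0,0.9,0,0,0,0,0,0,0.8,0,0,0,0,0,0,0.6,0,0,0,0,0,0,0.3,0,0,0,0,0,0,0,0,0,0,0,0,0,0,0,0,0,0,0,0,0,0,0,0,0,0,0,0]}}

```text
time: 15.15
eef_pos: [510.3, -192.6, 79.4]
orientation: [[-0.937, -0.35, 0.0], [-0.35, 0.937, 0.0], [-0.0, 0.0, -1.0]]
wrist_force: [-0.4, 0.5, -1.1]
gripper_width: 85.3
grasp_force: 0.0
```

{"op": "move_arm", "data": {"motion": [0,0,0.01,0,0,0,0,0,0,0.03,0,0,0,0,0,0,0.03,0,0,0,0,0,0,0.03,0,0,0,0,0,0,0.03,0,0,0,0,0,0,0.02,0,0,0,0,0,0,0,0,0,0,0,0,0,0,0,0,0,0]}}

```text
time: 15.95
eef_pos: [510.3, -192.6, 229.8]
orientation: [[-0.937, -0.35, 0.001], [-0.35, 0.937, -0.0], [-0.001, -0.001, -1.0]]
wrist_force: [0.4, 0.5, -1.2]
gripper_width: 85.5
grasp_force: 0.0
```

```bash
python3 - <<'E'
from h import *
o=bot.get_obs();c=cam('wrist');  print(o['eef_pos'],o['wrist_force'])
R=np.array([[np.cos(.358),-np.sin(.358)],[np.sin(.358),np.cos(.358)]])
e=c['im'][75:300,106:406]; e=cv2.resize(e,(800,600),interpolation=cv2.INTER_CUBIC)
for z,col in ((20.7,(0,0,255)),(24,(255,0,0))):
    Q=[np.r_[R@[x,y]+[511.2,-192],74+z] for x,y in ((-22,-10),(-22,10),(22,10),(22,-10))]
    for q in proj(c,Q): cv2.circle(e,tuple(int(v) for v in (q-[106,75])*800/300),3,col,-1)
    a=np.linspace(0,6.28,60)
    for q in proj(c,np.c_[511.2+50*np.cos(a),-192+50*np.sin(a),a*0+11+z]): cv2.circle(e,tuple(int(v) for v in (q-[106,75])*800/300),1,col,-1)
cv2.imwrite('pics/j.png',e)
E
```

```text
[ 510.26560823 -192.60362038  229.82520211] [ 0.44395329  0.46467143 -1.24541157]
```

View pics/j.png

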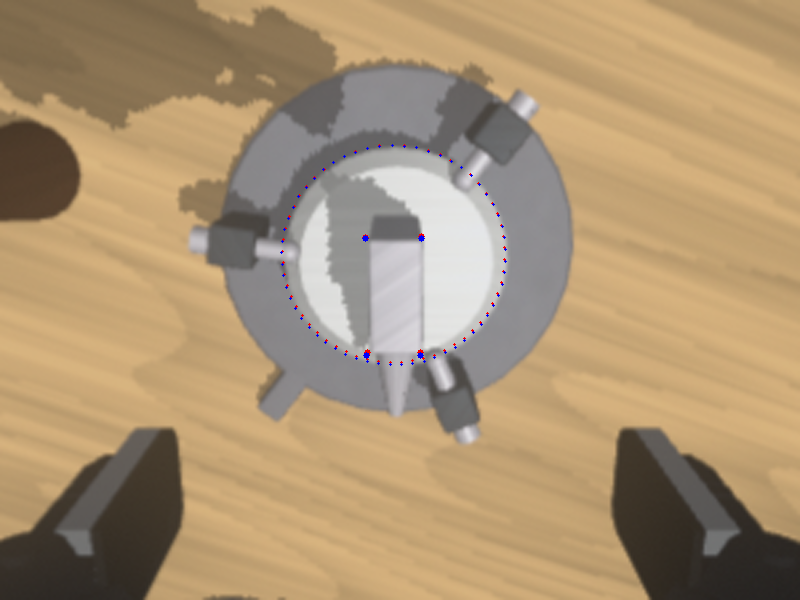

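The anvil is seated under all three noses. The block spans (370–423, 240–353), within about 1 mm of the home prediction, and its horn at (396,415) lies on the ball near the pointer. The commanded wiggle turned it little and TCP z read home height, so I'm handing it in.

```bash
python3 -c "
from cell import job;print(job.finish_job())"
```

```text
the job is handed in; nothing more can be done
None
```

I fitted the anvil on the middle-sized mount and let go, then handed the job in at about 16 s; no verdict came back. The last tool height and picture put it fully home, centred to about 1 mm and level, with its horn on the pointer's side.

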